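Park a tube offcut at the head of a feed gutter

ROBOT

A 6-joint arm with a two-finger parallel gripper is mounted at the origin on a cart in front of the work surface, level with it; the furniture and walls round the work are solid. World frame = base frame: x ahead of the robot, y to its left, z up, the work surface at z = 0. Lengths are in mm, angles in rad, forces in N, time in s.
With the tool pointing down it reaches from about 325 to 875 mm from the base axis. Payload 4.4 kg.
Tool frame: the origin (TCP) lies on the centre line of the jaws, within the pads' length; the fingertips stand ahead of it and the grasp point (between the pads) lies 6 mm ahead of it (ctrl.tcp_to_tips is the z of the fingertips in the tool frame, in mm); z points along the fingers, y is the direction in which the jaws open and shut (so a half turn about z gives the same grasp; the last joint's range is limited). The gripper opens to 85 mm and grips with 20 to 120 N. Pads are 22 mm wide; open, the fingers measure 114 mm over their backs; the gripper's body (76 mm by 85 mm) begins 54 mm behind the grasp point. The pads swing forward as they close: fully open they stand 13 mm farther back than shut.
Start: joints at [-1.258, 0.207, 1.542, -0, 1.393, -0.15], TCP at [257.215, -514.264, 218.082] pointing down, gripper open.
Joint ranges: [-2.73, 2.73], [-0.86, 2.22], [0.23, 2.46], [-1.11, 4.25], [0.08, 2.63], [-2.82, 2.82]. Speed limits (rad/s): [2.79, 2.79, 3.14, 3.14, 3.14, 3.14].

INTERFACE

Orientations are given as a 3x3 rotation matrix whose columns are the frame's x, y, z axes.
In Python, from plant import ctrl, sensors, optics gives the robot as it stands. Calls block until the motion is done:
- ctrl.move_ptp(position, orientation): joint-space move of the TCP to a pose.
- ctrl.move_l(position, rot=None, vel=150, threshold=None): straight line of the TCP; rot=None keeps the orientation; vel is the mean speed in mm/s. With threshold (N) it stops when the force on the tool has changed by that much, and returns True; else False.
- ctrl.set_joints(angles): joint-space move.
- ctrl.gripper_to(opening, force=None): finger opening in mm; force is the grip in N (None keeps the last); returns when the fingers have stopped.
- ctrl.hold(seconds).
- ctrl.solve_ik(position, orientation): joint angles nearest the present ones, or None.
- sensors.read_state(): the state.
- optics.grab_frame(name): name is "scene" or "top" or "wrist"; returns (picture, depth): 420x560x3 uint8, red, green, blue; 420x560 float32, mm along the optical axis (not along the pixel's ray), 0 where there is no reading.
- optics.camera_params(name): a dict with "mtx" (3x3 intrinsics, pixels), "R" (3x3) and "t" (3): a world point X has camera coordinates R X + t; the wrist camera has in their place "T_tool_cam" (4x4, takes a point from camera to tool coordinates, whose origin is the TCP and whose axes are the flange's). Camera axes: x right, y down, z forward; pixel columns grow to the right and rows downward; lengths in mm; the calibration is good to about 2 mm. A picture is of the moment at which its call begins: read the wrist's pose just before it. camera_params takes no time and is no camera call.
A pose or a line that the arm cannot do raises ctrl.MotionError and nothing moves.
- ctrl.finish_job(): hands the job in, once; it reports no verdict.
The state is a dict: "t": time; "q": joint angles; "qvel": joint speeds; "tau": joint torques, N m; "eef_pos": TCP position; "eef_rot": TCP orientation; "force": force on the tool from outside, world axes, zero at the start; "wrist_torque": the same for the moment, N m; "grip_width": finger opening in mm.
Only numpy, scipy, OpenCV 4.12 (cv2) and the standard library are available. Lean on these libraries where they do the work, as an engineer would, in place of code of your own. Each camera call takes 0.05 s, during which the arm holds its last target.

TASK

With the fingertips, push the brass tube offcut that lies at the foot of the sloped gutter up the slope and over the crest, until it sits against the stop block at the top and does not roll back. Then push the steel keeper bar fully in across the gutter behind it and leave both there. Only push the tube, do not lift it, and leave the short brass ring, the wax puck and the small tin where they stand.

Things in the scene. Friction and masses are not known exactly. Their poses are not given: they have to be found in the camera images.
- ramp: Fixed feed gutter: aluminium channel, 54 mm wide inside, on a wooden base board 270 x 84 x 8 mm. Origin: centre of the board's underside, on the worktop. Axes: x uphill along the gutter, y across it towards the keeper's side, z up; 'ramp' figures below are in this frame, mm. The 3 mm thick side walls stand 12 above the floor on the climb and reach z = 49 from x = 48 on.
- gutter_foot (a point): Floor of the channel at its low end, mid-width: ramp x = -125, z = 12. From here the floor climbs straight at 8 degrees to the crest. A lip 8 high and 4 thick closes the channel here, on the downhill side.
- crest (a point): Highest line of the channel floor, mid-width: ramp x = 55, z = 37. Beyond it the floor falls at 12 degrees to the stop, which makes a seat for the tube.
- stop_face (a point): Mid-width on the face of the wooden stop block with a dark rubber pad, at ramp x = 105; this point is at z = 55. The block is 60 wide and reaches up to z = 80 and back to x = 124.
- tube: Smooth, slippery (friction 0.35) brass tube offcut, 50 outside diameter, 48 long, about 0.2 kg, lying crosswise in the gutter. Origin: its middle; y is its axis. Starts against the foot lip, centre at ramp x = -110, z = 39; on the crest z = 62; against the stop x = 80, z = 57.5. Let go on the climb it rolls back; its centre pushed beyond x = 60 it rolls on to the stop by itself.
- keeper (a joint): Travel of the steel keeper bar, m: 0 = drawn out, 0.048 = fully in, at its end stop; starts at 0 to 0.008. Slides along ramp -y with about 1.2 N friction, stays where left. Bar 8 mm thick (ramp x = 43 to 51), 11 high (z = 52 to 63); inner end at y = 38 when out, -10 when in. It passes 4 mm behind the parked tube.
- keeper_push (a point): Centre of the outer face, towards ramp +y, of the keeper's upright push plate: 26 mm wide along x, 34 high (z = 58.5 to 92.5), 8 thick. The point is at ramp x = 47, z = 76, y = 92 less the keeper's travel. Below it a wooden bed rises to z = 50, between x = 32 and 62, out to y = 96.
- short_ring: Short brass ring, 50 mm outside diameter, 22 mm high, standing on end on the worktop; leave it. Origin at its underside's centre.
- wax: Round wax puck, 45 mm across, 16 mm high, flat on the worktop; leave it. Origin at its underside's centre.
- tin_cup: Open round grey tin, 67 mm across, 45 mm high; leave it. Origin at its underside's centre.
Mind the look-alikes: they are no part of the job. Leave any blue, green or pink look-alike of the tube alone.

How it is judged (in metres and radians):
On the way, in this order (a step that is already met when the one before it is completed fails the run):
1. the tube rests against the stop while the keeper is still drawn out (x of tube in the frame of ramp between 0.076 and 0.084 m and z of tube in the frame of ramp between 0.053 and 0.062 m and linear speed of tube below 0.02 m/s and value of joint keeper below 0.015 m), for 0.2 s.
2. the keeper is fully in behind the tube (x of tube in the frame of ramp between 0.076 and 0.084 m and z of tube in the frame of ramp between 0.053 and 0.062 m and linear speed of tube below 0.02 m/s and value of joint keeper above 0.043 m), for 0.2 s.
At the end, for the whole second after the job is handed in: The tube lies still in its seat beyond the crest, within 4 mm of touching the stop, and the keeper bar is in across the gutter behind it to within 5 mm of its full 48 mm travel (all of step 2).
It fails at once if the tube is lifted clear of the gutter (more than about 12 mm off its path) or leaves it (z of tube in the frame of ramp above 0.077 m or (x of tube in the frame of ramp below -0.02 m and z of tube in the frame of ramp above 0.066 m) or z of tube in the frame of ramp below 0.03 m or y of tube in the frame of ramp above 0.02 m or y of tube in the frame of ramp below -0.02 m).
It fails at once if the short ring, the wax puck or the small tin is shifted more than 15 mm (distance of any of short_ring, wax, tin_cup from where it was at the start of the episode above 0.015 m).
It also fails if it takes over 45 s, if anything falls off the work surface, if the arm or the gripper's body presses on something with over 40 N, if the wrist force passes 120 N, or if a joint passes its speed limit or range.

## Working session

There is one attempt and no reset: what is moved stays moved. The work goes in short steps, each a Python script; the robot and the scene stay as the last script left them, time stands still between calls to the robot, and variables do not carry over. Pictures are saved under pics/ and viewed, and the job is handed in when it is done.

```bash
ls; mkdir -p pics; python3 - <<'E'
from plant import ctrl, sensors, optics
import cv2,numpy as np
for n in("scene","top"):
    p,d=optics.grab_frame(n); np.savez(f"{n}0.npz",p=p,d=d)
    cv2.imwrite(f"pics/{n}0.png",cv2.cvtColor(p,cv2.COLOR_RGB2BGR))
    print(n,optics.camera_params(n))
print(sensors.read_state(),ctrl.tcp_to_tips)
E
```

```text
pics
scene {'mtx': array([[494.7483192 ,   0.        , 271.397605  ],
       [  0.        , 494.7483192 , 218.96947697],
       [  0.        ,   0.        ,   1.        ]]), 'R': array([[-0.70327181, -0.71086954,  0.00855855],
       [-0.36863516,  0.35434858, -0.85938653],
       [ 0.607879  , -0.6075373 , -0.51125488]]), 't': array([371.08786472, 315.85800013, 673.98254396])}
top {'mtx': array([[521.09531065,   0.        , 271.04526927],
       [  0.        , 521.09531065, 209.32542541],
       [  0.        ,   0.        ,   1.        ]]), 'R': array([[-0.01131006, -0.99990586, -0.00776875],
       [-0.99796655,  0.01177483, -0.06264275],
       [ 0.06272833,  0.00704446, -0.99800578]]), 't': array([ -71.46848918,  619.72498596, 1273.17353333])}
{'t': 0.1, 'q': array([-1.25750085e+00,  2.07378710e-01,  1.54282585e+00, -4.33753679e-05,
        1.39352686e+00, -1.50460601e-01]), 'qvel': array([-0.00093625, -0.00186734, -0.00376283,  0.00010323,  0.00059168,
       -0.00226704]), 'tau': array([-4.49224963e-04, -3.84088433e+01, -2.92548519e+01, -3.27696862e-04,
        4.78758200e-03,  1.68312756e-06]), 'eef_pos': array([ 256.97402723, -513.56833765,  217.00998187]), 'eef_rot': array([[ 8.94375335e-01,  4.47316746e-01, -6.99775005e-04],
       [ 4.47317207e-01, -8.94373093e-01,  2.02149859e-03],
       [ 2.78390234e-04, -2.12099988e-03, -9.99997712e-01]]), 'force': array([ 0.07892414,  0.7480438 , -1.06524809]), 'wrist_torque': array([-0.01268591,  0.04029107,  0.03006684]), 'grip_width': 85.22756336707157} 25.0
```

View pics/scene0.png

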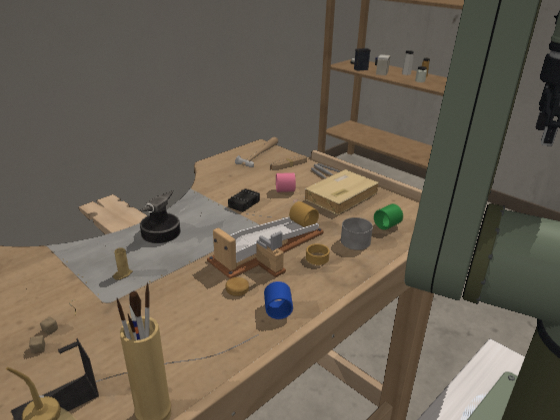

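View pics/top0.png

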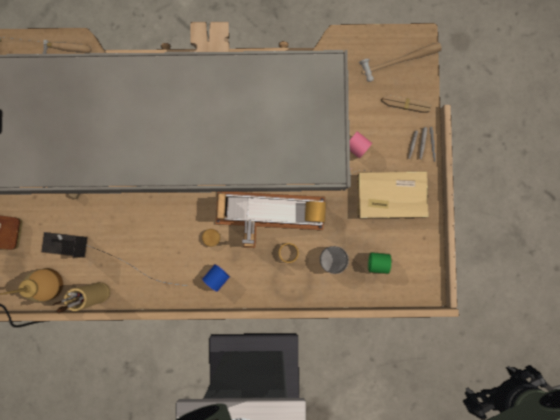

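```bash
python3 - <<'E'
import cv2,numpy as np
t=np.load("top0.npz");s=np.load("scene0.npz")
a=cv2.resize(cv2.cvtColor(t['p'][180:290,190:340],cv2.COLOR_RGB2BGR),None,fx=5,fy=5,interpolation=cv2.INTER_CUBIC)
cv2.imwrite("pics/topc.png",a)
a=cv2.resize(cv2.cvtColor(s['p'][190:300,200:350],cv2.COLOR_RGB2BGR),None,fx=5,fy=5,interpolation=cv2.INTER_CUBIC)
cv2.imwrite("pics/scenec.png",a)
d=t['d']
K=np.array([[521.09531065,0,271.04526927],[0,521.09531065,209.32542541],[0,0,1]])
R=np.array([[-0.01131006,-0.99990586,-0.00776875],[-0.99796655,0.01177483,-0.06264275],[0.06272833,0.00704446,-0.99800578]]);T=np.array([-71.46848918,619.72498596,1273.17353333])
for u,v in[(100,100),(300,100),(200,180),(347,150),(340,185),(150,192),(390,195),(250,300),(270,313),(315,210),(225,210),(270,198),(250,230),(334,260),(210,237),(286,253),(452,200)]:
    c=np.linalg.inv(K)@[u,v,1]*d[v,u]; print(u,v,(R.T@(c-T)).round())
E
```

```text
100 100 [702. 111. 724.]
300 100 [ 699. -118.  723.]
200 180 [608.  -4. 726.]
347 150 [ 641. -170.  723.]
340 185 [ 601. -162.  725.]
150 192 [599.  61. 688.]
390 195 [ 650. -371.   31.]
250 300 [395. -24.   4.]
270 313 [366. -73.  33.]
315 210 [ 613. -184.   69.]
225 210 [615.  31.  73.]
270 198 [645. -77.  47.]
250 230 [567. -28.  61.]
334 260 [ 491. -234.    2.]
210 237 [552.  74.  15.]
286 253 [ 510. -115.    3.]
452 200 [ 637. -527.   19.]
```

View pics/topc.png

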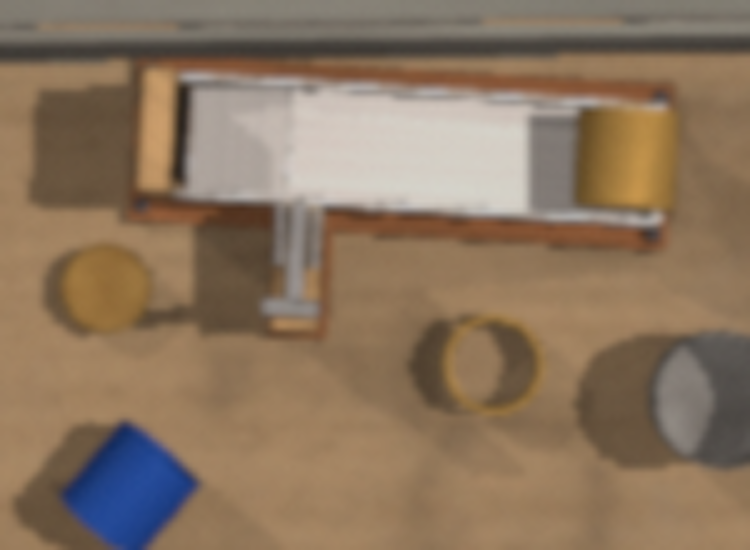

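View pics/scenec.png

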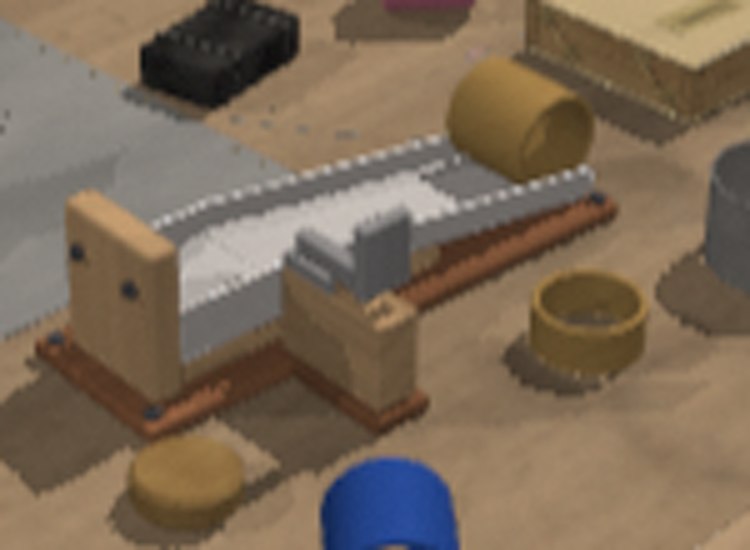

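The top view shows the gutter at pixels (217–325, 192–230) with the brass tube at its right (low) end. The gutter climbs to the left. The keeper plate is at about (248, 241). An overhead shelf at z≈690–725 covers x > 600.

These could be taken for the tube:
- brass tube at top (315, 211) / scene (304, 214)
- short brass ring at top (286, 253)
- wax puck at (210, 237)
- blue cylinder at (216, 278)
- green cylinder at (380, 263)
- pink cylinder at (360, 145)

I choose the brass tube lying in the gutter at the foot. The close crop confirms it: it lies crosswise against the low end. Next I'll fit the ramp pose.

```bash
cat > h.py <<'E'
import numpy as np,cv2
from plant import ctrl,sensors,optics
CP={n:optics.camera_params(n) for n in("scene","top")}
def ray(n,uv,z):
    c=CP[n];o=-c['R'].T@c['t'];d=c['R'].T@np.linalg.inv(c['mtx'])@[uv[0],uv[1],1.]
    return o+d*(z-o[2])/d[2]
def proj(n,X):
    c=CP[n];p=c['mtx']@(c['R']@np.asarray(X,float)+c['t']);return p[:2]/p[2]
def fit(src,dst):
    src=np.array(src,float)[:,:2];dst=np.array(dst)[:,:2]
    a,b=src.mean(0),dst.mean(0);H=(src-a).T@(dst-b);U,_,Vt=np.linalg.svd(H)
    R=Vt.T@np.diag([1,np.sign(np.linalg.det(Vt.T@U.T))])@U.T
    return R,b-R@a,dst-(src@R.T+(b-R@a))
E
python3 - <<'E'
from h import *
t=lambda u,v:(190+(u+.5)/5-.5,180+(v+.5)/5-.5)
s=lambda u,v:(200+(u+.5)/5-.5,190+(v+.5)/5-.5)
# top features: pixel, ramp xyz
F=[(t(138,62),(135,-42,8)),(t(675,85),(-135,-42,8)),(t(663,247),(-135,42,8)),(t(122,220),(135,42,8)),
 (t(146,68),(124,-30,80)),(t(134,190),(124,30,80)),(t(181,68),(105,-30,80)),(t(172,190),(105,30,80))]
G=[(s(37,345),(135,-42,8)),(s(150,436),(135,42,8)),(s(616,212),(-135,42,8)),
 (s(68,200),(124,-30,80)),(s(160,252),(124,30,80)),(s(92,190),(105,-30,80)),(s(180,242),(105,30,80))]
for n,Q in(("top",F),("scene",G)):
    w=[ray(n,p,x[2]) for p,x in Q]
    R,b,r=fit([x for _,x in Q],w);print(n,R.round(4).tolist(),b.round(1));print(r.round(1).tolist())
    print('tube0',R@[-110,0]+b,'plate',R@[47,92]+b)
E
```

```text
top [[0.0656, -0.9978], [0.9978, 0.0656]] [617.8 -75.1]
[[-3.8, -0.9], [-0.9, -0.4], [1.9, 1.5], [0.8, 2.0], [-1.0, -2.4], [1.0, -0.4], [0.0, -0.0], [2.1, 0.6]]
tube0 [ 610.54180879 -184.82386861] plate [529.03459977 -22.12913952]
scene [[0.0768, -0.997], [0.997, 0.0768]] [615.8 -76.2]
[[-3.2, -0.3], [-0.1, -0.1], [0.1, 6.2], [-2.1, -2.2], [2.6, -8.5], [-1.4, 4.8], [4.1, 0.1]]
tube0 [ 607.33155647 -185.82853763] plate [527.65928239 -22.22741067]
```

```bash
cat >> h.py <<'E'
A=0.067;RR=np.array([[np.sin(A),-np.cos(A)],[np.cos(A),np.sin(A)]]);RO=np.array([617.2,-75.4])
def W(x,y,ztip): # tool TCP world for a tip-centre at ramp x,y,z
    p=RR@[x,y]+RO; return np.array([p[0],p[1],ztip+ctrl.tcp_to_tips])
def rot(s):
    y=np.array([*(s*RR[:,1]),0]);z=np.array([0,0,-1.]);return np.c_[np.cross(y,z),y,z]
def toR(p): return RR.T@(np.asarray(p)[:2]-RO)
def snap(n,name,box=None,f=1):
    p,d=optics.grab_frame(n)
    if box: p=p[box[1]:box[3],box[0]:box[2]]
    cv2.imwrite(f"pics/{name}.png",cv2.resize(cv2.cvtColor(p,cv2.COLOR_RGB2BGR),None,fx=f,fy=f,interpolation=cv2.INTER_CUBIC))
E
python3 - <<'E'
from h import *
for s in(1,-1):
    for P in(W(-165,0,150),W(-165,0,32),W(34,0,55),W(47,120,66)): 
        q=ctrl.solve_ik(P,rot(s));print(s,P.round(),None if q is None else np.round(q,2))
E
```

```text
1 [ 606. -240.  175.] [-0.51  0.4   1.38 -0.    1.36  2.7 ]
1 [ 606. -240.   57.] [-0.51  0.53  1.47 -0.    1.15  2.7 ]
1 [619. -41.  80.] None
1 [501. -20.  91.] None
-1 [ 606. -240.  175.] [-0.51  0.4   1.38 -0.    1.36 -0.44]
-1 [ 606. -240.   57.] [-0.51  0.53  1.47 -0.    1.15 -0.44]
-1 [619. -41.  80.] [-0.21  0.44  1.54 -0.    1.16 -0.14]
-1 [501. -20.  91.] [-0.21  0.2   1.84 -0.    1.1  -0.15]
```

```bash
python3 - <<'E'
from h import *
ctrl.gripper_to(0,30)
ctrl.move_ptp(W(-170,0,150),rot(-1))
ctrl.move_l(W(-170,0,60),vel=100)
st=sensors.read_state();print(st['t'],toR(st['eef_pos']),st['eef_pos'],st['grip_width'],st['force'])
snap("scene","s1",(220,60,420,260),3); snap("wrist","w1"); snap("top","t1")
E
```

```text
3.5417 [-170.34681107   -0.78000602] [ 606.57355669 -245.41683197   85.98904706] 0.16196545254147796 [-0.75023935 -0.3735368  -0.28066092]
```

View pics/s1.png

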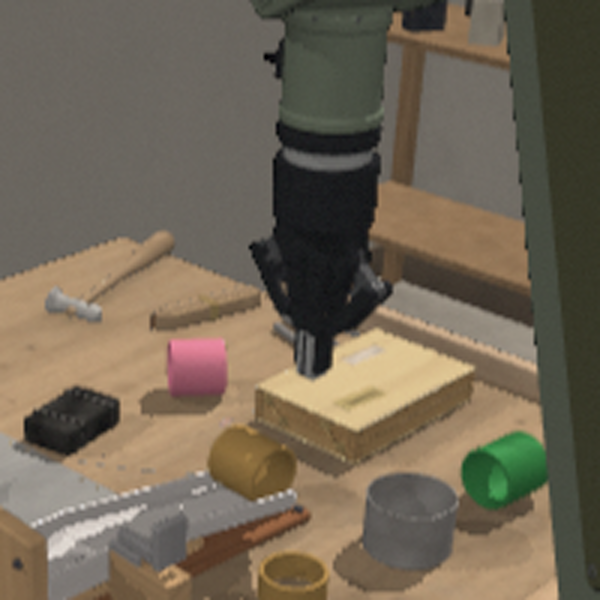

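View pics/w1.png

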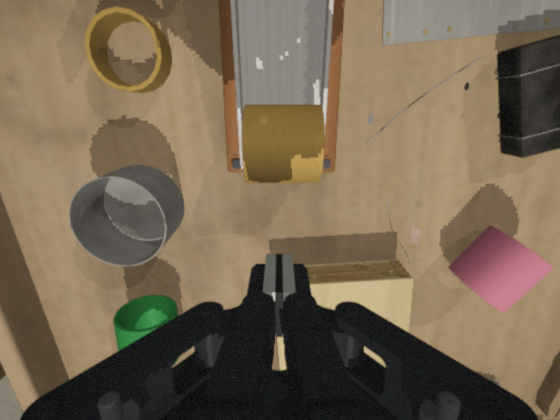

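View pics/t1.png

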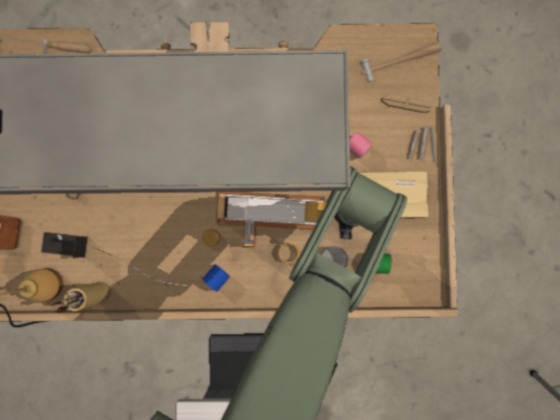

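```bash
python3 - <<'E'
from h import *
st=sensors.read_state()
c=optics.camera_params("wrist");p,d=optics.grab_frame("wrist")
T=np.array(c['T_tool_cam']);T[:3,:3];M=np.eye(4);M[:3,:3]=st['eef_rot'];M[:3,3]=st['eef_pos'];E=M@T
v,u=np.nonzero(d>0);z=d[v,u];X=np.linalg.inv(c['mtx'])@np.vstack([u,v,np.ones_like(u)])*z
P=(E[:3,:3]@X).T+E[:3,3]; Pr=np.c_[(P[:,:2]-RO)@RR,P[:,2]]
hsv=cv2.cvtColor(p,cv2.COLOR_RGB2HSV)[v,u]
m=(u>235)&(u<335)&(v>95)&(v<190)&(hsv[:,1]>150)&(Pr[:,2]>30)
print('tube',m.sum(),np.percentile(Pr[m],[2,50,98],axis=0).round(1).tolist())
# walls right/left profile: points z in gutter at rx -60..0
m=(Pr[:,0]>-75)&(Pr[:,0]<-50)&(abs(Pr[:,1])<60)
h=[(y,np.median(Pr[m&(abs(Pr[:,1]-y)<1),2]).round(0)) for y in range(-46,47,2) if (m&(abs(Pr[:,1]-y)<1)).any()];print(h)
# fingertip pixels
m=(u>262)&(u<298)&(v>250)&(v<300)&(z<250)
print('tip',np.percentile(Pr[m],[2,50,98],axis=0).round(1).tolist())
Pt=(T[:3,:3]@X).T+T[:3,3]
print('tip tool',np.percentile(Pt[m],[1,50,99],axis=0).round(1).tolist())
p,d=optics.grab_frame("top");c=CP['top']
for uv in[(360,190),(380,200),(340,190),(330,230),(300,260),(370,260),(330,300),(300,350)]:
    cc=np.linalg.inv(c['mtx'])@[*uv,1]*d[uv[1],uv[0]];print(uv,(c['R'].T@(cc-c['t'])).round())
E
```

```text
tube 1558 [[-131.7, -25.9, 48.7], [-110.1, -0.5, 62.7], [-88.8, 17.0, 66.3]]
[(-46, np.float64(9.0)), (-44, np.float64(9.0)), (-42, np.float64(9.0)), (-40, np.float64(10.0)), (-38, np.float64(9.0)), (-34, np.float64(34.0)), (-32, np.float64(34.0)), (-30, np.float64(24.0)), (-28, np.float64(23.0)), (-26, np.float64(23.0)), (-24, np.float64(23.0)), (-22, np.float64(23.0)), (-20, np.float64(23.0)), (-18, np.float64(23.0)), (-16, np.float64(23.0)), (-14, np.float64(22.0)), (-12, np.float64(23.0)), (-10, np.float64(23.0)), (-8, np.float64(23.0)), (-6, np.float64(23.0)), (-4, np.float64(23.0)), (-2, np.float64(23.0)), (0, np.float64(22.0)), (2, np.float64(23.0)), (4, np.float64(23.0)), (6, np.float64(23.0)), (8, np.float64(23.0)), (10, np.float64(23.0)), (12, np.float64(23.0)), (14, np.float64(23.0)), (16, np.float64(23.0)), (18, np.float64(23.0)), (20, np.float64(23.0)), (22, np.float64(23.0)), (24, np.float64(34.0)), (26, np.float64(35.0)), (30, np.float64(9.0)), (32, np.float64(10.0)), (34, np.float64(10.0)), (36, np.float64(10.0)), (38, np.float64(9.0)), (40, np.float64(1.0)), (42, np.float64(1.0)), (44, np.float64(1.0)), (46, np.float64(1.0))]
tip [[-163.3, -10.2, 105.4], [-159.1, -2.5, 126.4], [-157.4, 4.6, 144.3]]
tip tool [[6.9, -6.0, -58.8], [11.3, 1.8, -40.2], [13.6, 9.8, -18.4]]
(360, 190) [ 622. -229.  452.]
(380, 200) [ 605. -261.  453.]
(340, 190) [ 599. -166.  687.]
(330, 230) [ 566. -226.   -2.]
(300, 260) [ 510. -126.  508.]
(370, 260) [ 508. -236.  490.]
(330, 300) [ 452. -167.  537.]
(300, 350) [ 393. -119.  598.]
```

```bash
python3 - <<'E'
from h import *
def f(x,y=-2): return W(x,y,33+max(0,min(x,19)+146)*0.1405)
ctrl.move_l(W(-170,-2,33),vel=80)
ctrl.move_l(f(-146),vel=30)
print(ctrl.move_l(f(-60),vel=45,threshold=25))
st=sensors.read_state();print(st['t'],toR(st['eef_pos']),st['eef_pos'],st['force'])
snap("scene","s2",(220,160,380,280),4); snap("wrist","w2")
E
```

```text
False
7.3167 [-60.23679286  -1.98579007] [ 615.14848833 -135.63459036   70.04542529] [-0.5172924   0.42348851  0.07663195]
```

View pics/s2.png

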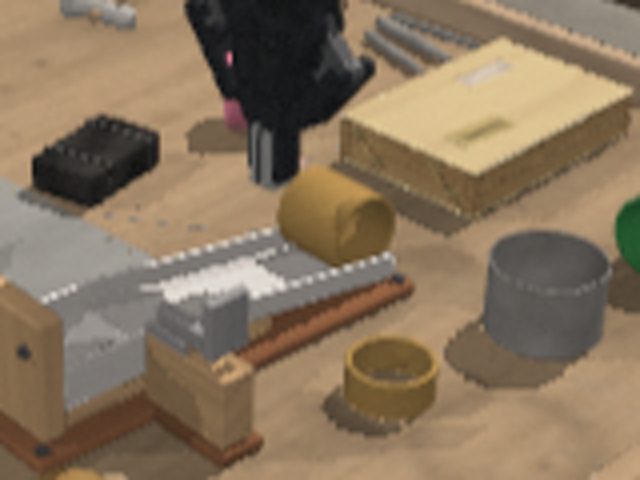

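View pics/w2.png

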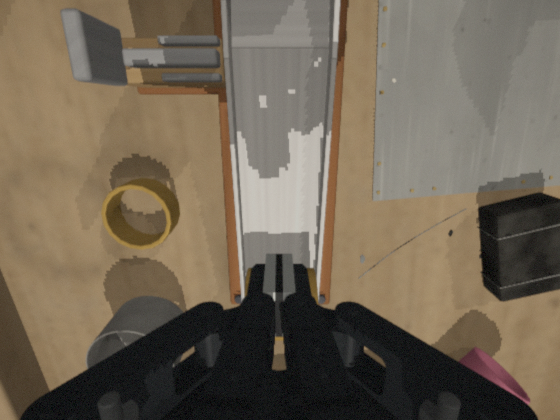

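```bash
python3 - <<'E'
from h import *
f=lambda q:((np.array(q)-[220,160])*4).round()
print(f(proj('scene',(615,-135.6,45))),f(proj('scene',(615,-135.6,70))),f(proj('scene',(615,-135.6,100))))
for x,z in((-110,39),(-24,51)):
    p=RR@[x,-0]+RO;print(f(proj('scene',(p[0],p[1],z))))
st=sensors.read_state();print(st['eef_pos'],st['eef_rot'].round(3),st['q'],st['grip_width'],st['t'])
E
```

```text
[269. 240.] [270. 201.] [271. 154.]
[335. 222.]
[222. 254.]
[ 615.1510007  -135.59300454   70.0415407 ] [[ 0.067  0.998 -0.   ]
 [ 0.998 -0.067 -0.   ]
 [-0.    -0.    -1.   ]] [-3.54205931e-01  4.69587981e-01  1.52017501e+00 -4.39280400e-05
  1.15186161e+00 -2.86910484e-01] 0.17563347640731028 7.4167
```

```bash
python3 - <<'E'
from h import *
c=optics.camera_params("wrist");p,d=optics.grab_frame("wrist");T=np.array(c['T_tool_cam']);print(T.round(3).tolist(),c['mtx'].round(1).tolist())
for v in range(246,300,4):
    for u in(272,279,286):
        X=np.linalg.inv(c['mtx'])@[u,v,1]*d[v,u];print(v,u,d[v,u].round(),(T[:3,:3]@X+T[:3,3]).round(1),end=' | ')
    print()
# project nominal tip & tcp
for P in((0,0,25),(11,0,25),(11,0,-12)):
    q=np.linalg.inv(T)@[*P,1];q=c['mtx']@q[:3];print(P,q[:2]/q[2])
snap("wrist","w3",(200,220,360,340),5)
E
```

```text
[[-0.001, -0.948, -0.319, 82.42], [1.0, -0.001, -0.001, 1.404], [0.0, -0.319, 0.948, -157.212], [0.0, 0.0, 0.0, 1.0]] [[304.3, 0.0, 278.7], [0.0, 304.3, 208.1], [0.0, 0.0, 1.0]]
246 272 227.0 [-17.   -3.8  49.2] | 246 279 228.0 [-17.1   1.5  49.4] | 246 286 229.0 [-17.6   6.7  50.3] | 
250 272 229.0 [-20.5  -3.8  49.6] | 250 279 230.0 [-20.9   1.5  50.3] | 250 286 229.0 [-20.8   6.7  50.1] | 
254 272 154.0 [ 11.3  -2.1 -18.7] | 254 279 155.0 [ 11.    1.4 -18.2] | 254 286 154.0 [ 11.2   5.  -18.7] | 
258 272 149.0 [ 11.8  -2.  -24. ] | 258 279 150.0 [ 11.1   1.4 -22.6] | 258 286 151.0 [ 10.7   4.9 -21.9] | 
262 272 146.0 [ 11.3  -1.9 -27.1] | 262 279 146.0 [ 11.3   1.4 -27.2] | 262 286 146.0 [ 11.3   4.8 -27. ] | 
266 272 142.0 [ 11.5  -1.8 -31.3] | 266 279 143.0 [ 11.1   1.4 -30.6] | 266 286 142.0 [ 11.6   4.7 -31.4] | 
270 272 139.0 [ 11.4  -1.8 -34.8] | 270 279 139.0 [ 11.1   1.4 -34.2] | 270 286 139.0 [ 11.2   4.6 -34.5] | 
274 272 134.0 [ 12.1  -1.7 -39.5] | 274 279 136.0 [ 11.3   1.4 -38. ] | 274 286 136.0 [ 11.3   4.5 -38.1] | 
278 272 133.0 [ 11.   -1.6 -40.9] | 278 279 131.0 [ 11.9   1.4 -42.4] | 278 286 133.0 [ 11.1   4.5 -41. ] | 
282 272 129.0 [ 11.6  -1.5 -45. ] | 282 279 129.0 [ 11.4   1.4 -44.7] | 282 286 128.0 [ 12.3   4.4 -46.2] | 
286 272 126.0 [ 11.4  -1.5 -47.8] | 286 279 127.0 [ 11.1   1.4 -47.3] | 286 286 126.0 [ 11.5   4.3 -48. ] | 
290 272 123.0 [ 11.7  -1.4 -51.2] | 290 279 123.0 [ 11.5   1.4 -50.8] | 290 286 123.0 [ 11.9   4.2 -51.5] | 
294 272 122.0 [ 10.8  -1.4 -52.6] | 294 279 123.0 [ 10.3   1.4 -51.8] | 294 286 122.0 [ 10.6   4.2 -52.2] | 
298 272 118.0 [ 11.6  -1.3 -56.4] | 298 279 123.0 [  8.9   1.4 -52.5] | 298 286 117.0 [ 12.4   4.1 -57.5] | 
(0, 0, 25) [276.76725768 238.56520653]
(11, 0, 25) [276.71557055 222.882904  ]
(11, 0, -12) [276.25924478 248.53124493]
```

View pics/w3.png

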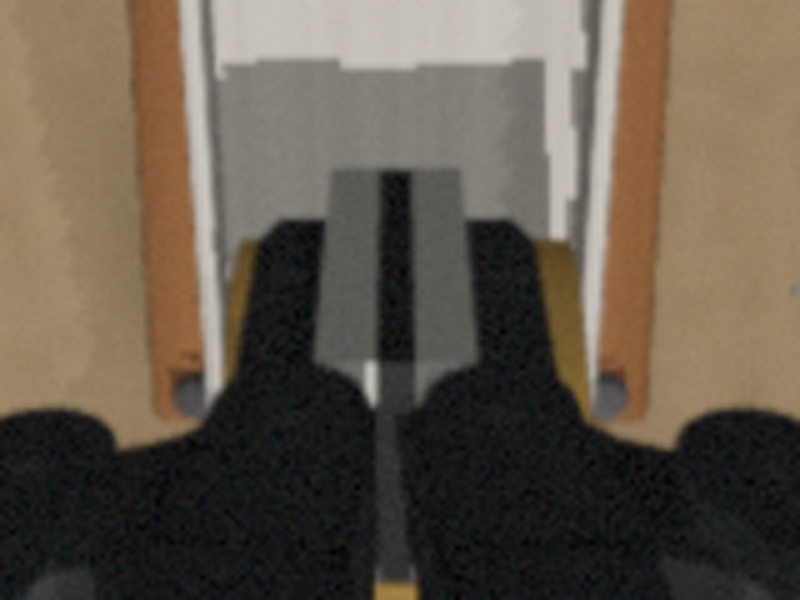

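The fingers passed over the tube without touching it; the scene view shows the tube still at the foot, at crop (335, 215). Both cameras put the closed tips about 30–40 mm higher than `tcp_to_tips` says. I'll check this by touching the gutter floor gently, clear of the tube.

```bash
python3 - <<'E'
from h import *
s0=sensors.read_state()
p=RR@[-50,-2]+RO
ctrl.move_l([p[0],p[1],60],vel=60)
r=ctrl.move_l([p[0],p[1],-5],vel=20,threshold=5)
st=sensors.read_state();print(r,toR(st['eef_pos']),st['eef_pos'],st['force']-s0['force'],st['t'])
snap("scene","s4",(220,160,380,280),4); snap("wrist","w4")
ctrl.move_l(st['eef_pos']+[0,0,25],vel=60);
E
```

```text
True [-49.98181581  -1.98375126] [ 615.83302362 -125.4024855    10.72670147] [-1.79026801 -0.45455367  4.14511439] 10.1
```

View pics/s4.png

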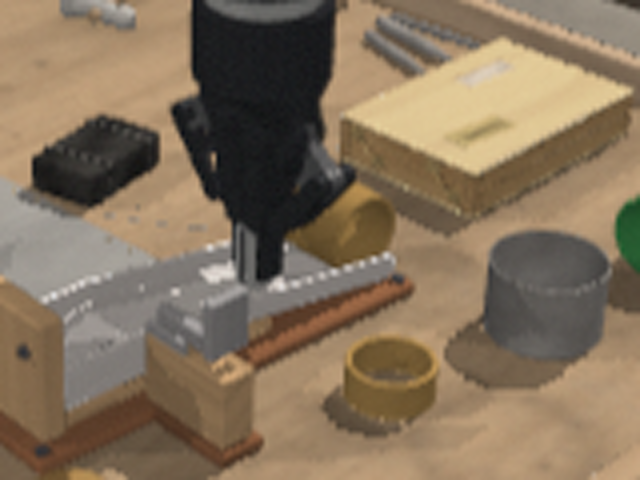

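The touch found the floor with the TCP at z = 10.7, so the tips sit about 13 mm behind the TCP, which agrees with the images. I'll use the measured value and push again.

```bash
sed -i 's/ztip+ctrl.tcp_to_tips/ztip+TIP/; s/^A=0.067/TIP=-13.4;A=0.067/' h.py; python3 - <<'E'
from h import *
def f(x,y=-2): return W(x,y,33+max(0,min(x,19)+146)*0.1405)
ctrl.move_l(W(-50,-2,95),vel=120)
ctrl.move_l(W(-168,-2,95),vel=150)
ctrl.move_l(W(-168,-2,33),vel=100,threshold=15)
ctrl.move_l(f(-146),vel=30,threshold=15)
print(ctrl.move_l(f(-100),vel=40,threshold=15))
st=sensors.read_state();print(st['t'],toR(st['eef_pos']),st['eef_pos'],st['force'])
snap("scene","s5",(220,160,380,280),4); snap("wrist","w5")
E
```

```text
False
15.2083 [-99.91326479  -1.7618541 ] [ 612.26871961 -175.20704927   25.76594946] [-0.53719923  0.38587372 -0.01865648]
```

View pics/s5.png

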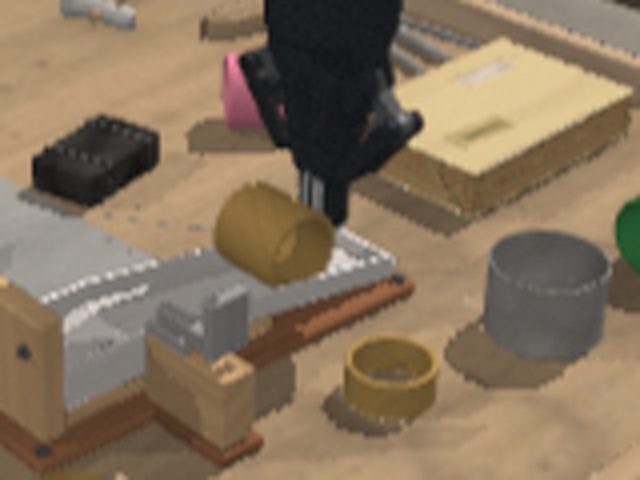

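View pics/w5.png

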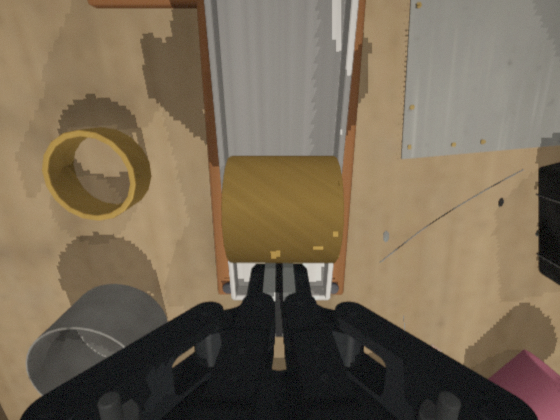

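The tube is rolling up, square and centred ahead of the fingertips: wrist image (225–342, 155–262), fingers at column 280. I'll carry on over the crest.

```bash
python3 - <<'E'
from h import *
def f(x,y=-2): return W(x,y,33+max(0,min(x,17)+146)*0.1405)
print(ctrl.move_l(f(15),vel=45,threshold=15))
print(ctrl.move_l(f(34),vel=20,threshold=15))
ctrl.hold(0.5)
st=sensors.read_state();print(st['t'],toR(st['eef_pos']),st['eef_pos'],st['force'])
snap("scene","s6",(220,160,380,280),4); snap("wrist","w6")
E
```

```text
False
False
19.6417 [33.97223937 -1.99289202] [621.46285814 -41.63740669  42.48964772] [ 0.52611078  0.13132115 -0.90071932]
```

View pics/s6.png

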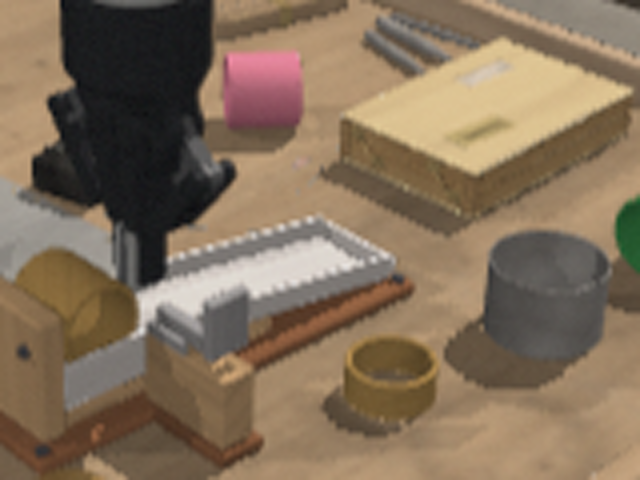

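View pics/w6.png

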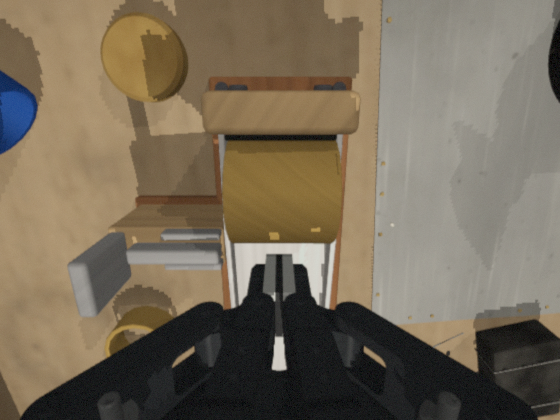

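The tube is seated against the stop pad. In the wrist image it spans (225–340, 138–242) with the pad just above it, and the keeper is still out. I'll back off, turn the tool 90° so a flat finger side faces the push plate, and push the keeper in.

```bash
python3 - <<'E'
from h import *
ctrl.move_l(W(24,-2,56),vel=60)
ctrl.move_l(W(20,-2,135),vel=150)
best=None
for s in(1,-1):
    x=np.array([*(-s*RR[:,1]),0]);z=np.array([0,0,-1.]);R=np.c_[x,np.cross(z,x),z]
    q=ctrl.solve_ik(W(47,125,135),R);q2=ctrl.solve_ik(W(47,55,66),R);print(s,q,q2)
    if q is not None and q2 is not None and (best is None or abs(q[5])<abs(best[0][5])):best=(q,R)
R=best[1];np.save('R.npy',R)
ctrl.move_l(W(30,125,135),vel=200)
ctrl.move_ptp(W(47,125,135),R)
ctrl.move_l(W(47,125,68),vel=100,threshold=12)
st=sensors.read_state();print(st['t'],toR(st['eef_pos']),st['eef_pos'],st['force'])
snap("scene","s7",(220,160,380,280),4); snap("wrist","w7")
E
```

```text
1 [-2.15270888e-01  1.44647528e-01  1.82832995e+00 -4.44089210e-16
  1.16861517e+00  1.42252544e+00] [-1.96758000e-01  3.77185154e-01  1.69823258e+00 -4.44089210e-16
  1.06617492e+00  1.44103833e+00]
-1 [-2.15270888e-01  1.44647528e-01  1.82832995e+00 -4.44089210e-16
  1.16861517e+00 -1.71906722e+00] [-1.96758000e-01  3.77185154e-01  1.69823258e+00 -4.44089210e-16
  1.06617492e+00 -1.70055433e+00]
23.7583 [ 46.90460543 124.42493255] [496.19449265 -20.27039776  55.05336825] [-0.28295777  0.02453438  0.16915581]
```

View pics/s7.png

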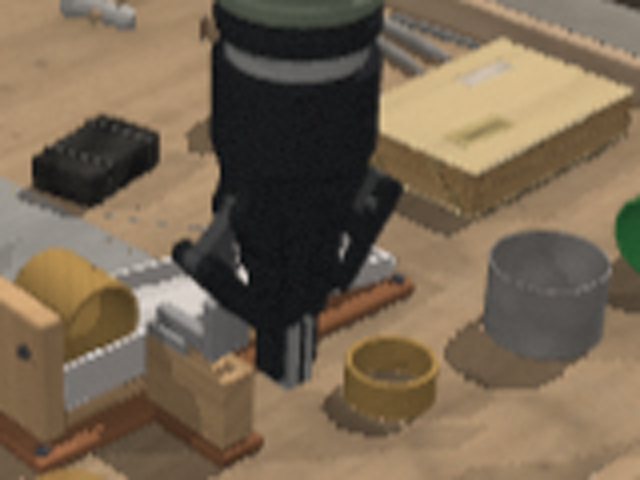

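View pics/w7.png

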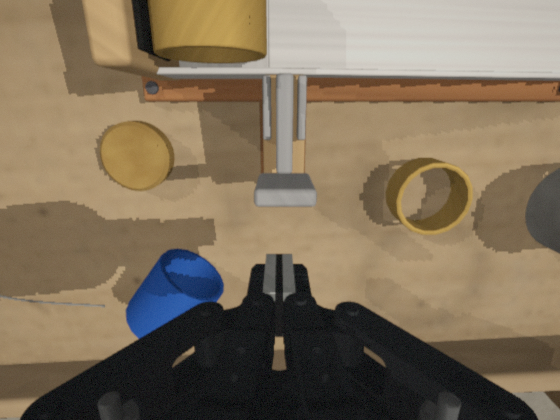

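The fingers (column 280) line up with the push plate (255–315, 190). Now I'll push slowly and stop on force at the end stop.

```bash
python3 - <<'E'
from h import *
R=np.load('R.npy')
print(ctrl.move_l(W(47,68,67),vel=40,threshold=12))
st=sensors.read_state();print(st['t'],toR(st['eef_pos']),st['force'])
r=ctrl.move_l(W(47,46,67),vel=15,threshold=8)
st=sensors.read_state();print(r,st['t'],toR(st['eef_pos']),st['force'])
snap("scene","s8",(220,160,380,280),4); snap("wrist","w8")
E
```

```text
False
25.4333 [46.98607307 67.90804245] [-0.26233628  0.21321871  0.07486343]
True 26.4833 [47.07084966 52.86437564] [-0.10463006 -0.33932482  0.45738569]
```

View pics/w8.png

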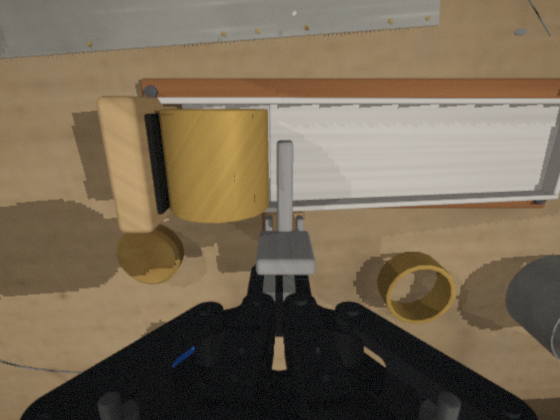

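View pics/s8.png

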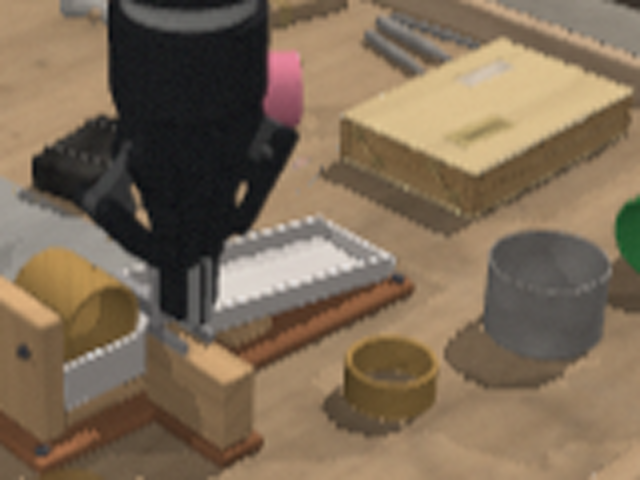

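```bash
python3 - <<'E'
from h import *
r=ctrl.move_l(W(47,45,67),vel=15,threshold=15)
st=sensors.read_state();print(r,st['t'],toR(st['eef_pos']),st['force'])
ctrl.move_l(W(47,85,67),vel=80); ctrl.move_l(W(47,95,120),vel=120)
ctrl.hold(.3)
st=sensors.read_state();c=optics.camera_params("wrist");p,d=optics.grab_frame("wrist")
cv2.imwrite("pics/w9.png",p[...,::-1])
M=np.eye(4);M[:3,:3]=st['eef_rot'];M[:3,3]=st['eef_pos'];E=M@np.array(c['T_tool_cam'])
v,u=np.nonzero(d>0);X=np.linalg.inv(c['mtx'])@np.vstack([u,v,np.ones_like(u)])*d[v,u]
P=(E[:3,:3]@X).T+E[:3,3];Q=np.c_[(P[:,:2]-RO)@RR,P[:,2]]
m=(abs(Q[:,0]-47)<3)&(Q[:,2]>57)&(Q[:,2]<70)&(abs(Q[:,1])<35);print('bar end',np.percentile(Q[m],[1,50],axis=0).round(1))
m=(abs(Q[:,0]-47)<9)&(Q[:,2]>86)&(Q[:,2]<100)&(abs(Q[:,1]-48)<20);print('plate top',np.percentile(Q[m],[1,50,99],axis=0).round(1))
m=(Q[:,0]>54)&(Q[:,0]<104)&(abs(Q[:,1])<15);k=m&(Q[:,2]>72)
print('tube',np.percentile(Q[k],[1,50,99],axis=0).round(1))
m=(Q[:,0]>40)&(Q[:,0]<70);g=[(y,np.median(Q[(abs(Q[:,0]+40)<15)&(abs(Q[:,1]-y)<1.),2]).round()) for y in list(range(-38,-22,2))+list(range(22,36,2))];print(g)
snap("scene","s9",(220,160,380,280),4);snap("top","t9",(190,180,340,290),5)
print(sensors.read_state()['t'])
E
```

```text
True 27.0333 [47.32688322 53.24501461] [0.22176099 0.45494768 0.24842211]
bar end [[ 44.2 -13.   62.6]
 [ 46.2   8.7  64.4]]
plate top [[38.1 32.1 86.3]
 [46.9 35.4 93.8]
 [55.6 39.5 95.5]]
tube [[ 57.2 -14.7  72.4]
 [ 76.7  -0.8  81.5]
 [103.5  14.6  84.8]]
[(-38, np.float64(10.0)), (-36, np.float64(nan)), (-34, np.float64(38.0)), (-32, np.float64(38.0)), (-30, np.float64(29.0)), (-28, np.float64(26.0)), (-26, np.float64(26.0)), (-24, np.float64(26.0)), (22, np.float64(26.0)), (24, np.float64(37.0)), (26, np.float64(38.0)), (28, np.float64(10.0)), (30, np.float64(10.0)), (32, np.float64(10.0)), (34, np.float64(10.0))]
28.625
  return _methods._mean(a, axis=axis, dtype=dtype,
  ret = ret.dtype.type(ret / rcount)
```

View pics/w9.png

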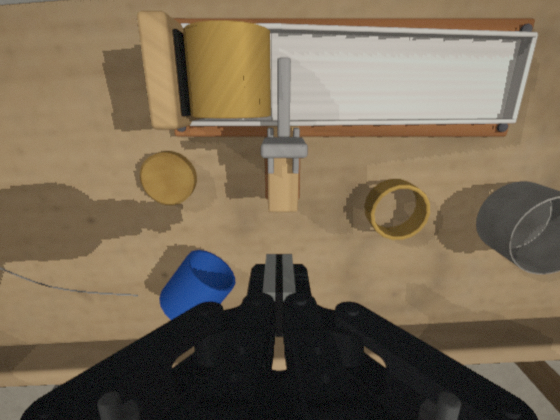

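View pics/s9.png

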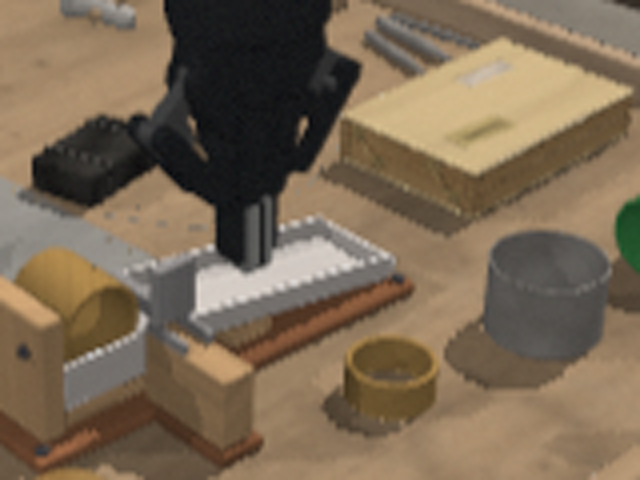

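The bar end reads −9 and the plate's outer face +43.5, both relative to the measured gutter centreline; fully in would be −10 and +44. A second push stopped on force at the same place. The tube touches the pad (wrist 187–270, pad at 180). Handing in.

```bash
python3 - <<'E'
from h import *
ctrl.finish_job()
E
```

```text
the job is handed in; nothing more can be done
```

The brass tube was pushed up the gutter and over the crest, and it rolled on to rest against the stop. The keeper bar was then pushed in behind it to its end stop, and I handed the job in at about 29 s of the 45 s allowed. No verdict was reported.

**What went wrong on the way:** my first push missed. The closed fingertips sit about 13 mm behind the TCP, not 25 mm ahead as `ctrl.tcp_to_tips` says, so they passed over the tube without touching it. A gentle touch on the gutter floor confirmed the real offset, and the second push worked.

**Last checks before handing in:**
- **Tube:** it lies against the rubber pad in both the wrist and scene views. It had not moved after the keeper went in. I judged contact with the stop by eye rather than by a precise measurement.
- **Keeper:** it is within about 1 mm of full travel. The bar end read −9 mm against −10 and the plate face 43.5 mm against 44. A second push met the end stop at the same place.
- **Ring, wax puck and tin:** I never touched them, and they looked unmoved in the pictures; I did not measure their positions.
- **Disagreement:** the wrist camera put the gutter centreline about 4 mm to one side of the position I got from the fixed cameras. I took the keeper figures relative to the walls the wrist camera saw.

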